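# Stow the optics and walk the chest home

## Robot

A 6-joint arm with a two-finger parallel gripper is mounted at the origin on the work surface. World frame = base frame: x ahead of the robot, y to its left, z up, the work surface at z = 0. Lengths are in m, angles in rad, forces in N, time in s.
With the tool pointing down it reaches from about 0.35 to 0.85 m from the base axis. Payload 8.1 kg.
Tool frame: the origin (TCP) lies midway between the tips of the shut fingers; the grasp point (between the pads) lies tcp_to_grasp behind it (tcp_to_grasp is the distance from the TCP to the grasp point, in m); z points along the fingers, y is the line along which they close (so a half turn about z gives the same grasp; the last joint's range is limited). The gripper opens to 93 mm and grips with 3 to 60 N. Pads are 15 mm wide; open, the fingers measure 128 mm over their backs; the gripper's body (75 mm by 188 mm) begins 65 mm behind the grasp point.
Start: joints at [1.079, 0.13, 1.488, -0, 1.523, -0.085], TCP at [0.237, 0.551, 0.219] pointing down, gripper open.
Joint ranges: [-2.96, 2.96], [-0.89, 2.26], [0.02, 2.5], [-1.34, 4.48], [0, 2.73], [-2.66, 2.66]. Speed limits (rad/s): [2.39, 2.39, 2.79, 3.14, 3.14, 3.14].

## Interface

Orientations are given as a rotation vector (axis times angle).
In Python, from station import * gives the robot as it stands.
- The arm moves only by the shell command python3 -m creep 'ROWS' [OPENING]. ROWS is JSON, a list that holds one entry, the list of rows, each a list of 4 numbers: the shift along the tool's x, y, z in cm, then the turn about the tool's z in degrees. A call has 1 to 10 rows; each row is the pose to reach, as a shift and turn from the pose commanded when the call began, along the tool's axes at that moment; what a row does not reach only later rows make up. A row lasts 1/10 s, in which the tool goes at most 50 mm and 8.59 degrees, less where a joint would pass 70% of its speed; a pose out of reach is approached as far as the arm can. A call with a gripper value outside its range is refused whole. OPENING is the finger opening in cm, from 0 to 9.3, set as the call begins (- or left out, the last holds). The fingers move at their own pace and stop on an object; the grip force is fixed at half the most. Time passes only in rows, so rows that repeat a pose let the fingers close. It gives the time, the measured TCP pose, the force, the opening and the grip force at its end, in the units of the state.
- get_obs(): the state, without advancing time (a new reading comes with each control period).
- get_image(name): name is "scene" or "top" or "wrist"; returns the picture (420x560x3 uint8, blue, green, red); there is no depth.
- get_calibration(name): a dict with "mtx" (3x3 intrinsics, pixels), "pose" (4x4, takes a point from camera to world coordinates). Camera axes: x right, y down, z forward; pixel columns grow to the right and rows downward; lengths in m; the calibration is good to about 2 mm. A picture is of the moment at which its call begins: read the wrist's pose just before it. get_calibration takes no time and is no camera call; for the wrist camera it gives the pose at the moment of the call.
- close_job(): hands the job in; it is judged then, once.
The state is a dict: "t": time; "joint_positions": joint angles; "qvel": joint speeds; "tau": joint torques, N m; "tcp_pos": TCP position; "orientation": TCP orientation; "force": force on the tool from outside, world axes, zero at the start; "moment": the same for the moment, N m; "grip_width": opening from 0.0 (shut) to 1.0 (fully open); "gripper_force": force on a finger pad.
Only numpy, scipy, OpenCV 4.12 (cv2) and the standard library are available. Lean on these libraries where they do the work, as an engineer would, in place of code of your own. Each camera call takes 0.05 s, during which the arm holds its last target. There are 200 camera calls.

## Task

Put every small optic on the bench (the black tubes on steel feet and the small brass lens cells, three or four pieces in all) into the open drawer of the grey instrument chest, and then shut the drawer. Only then walk the heavy chest forward by pushing alternately on the two corner posts beside the drawer, a little at a time (never by the drawer front, and never more than about 15 degrees askew), until it stands square and fully home against the back stop of its parking bay between the side rails. Leave the other things on the bench where they are.

Things in the scene. Friction and masses are not known exactly. Their poses are not given: they have to be found in the camera images.
- chest: grey steel instrument chest, flat-bottomed, 180 mm deep (x), 380 mm wide (y), 85 mm high, about 2.8 kg, pushing takes about 8 to 24 N; starts 80 to 100 mm short of home. Origin: centre of its underside; x points from the drawer side (which faces the robot) towards the bay's stop. A roof covers it all, so the drawer is loaded only where it sticks out.
- post_left (a point): middle of the outer face (drawer side) of the left corner post, 50 mm above the bench, at x = -90, y = +171 mm in the chest; the post is solid, 37 mm wide and full height.
- post_right (a point): the same on the right corner post, at x = -90, y = -171 mm in the chest. The drawer lies between the two posts.
- drawer_front: front plate of the drawer, 10 mm thick, 300 mm wide, 62 mm high; origin at its centre, 41 mm above the bench, axes as the chest's. Shut, its outer face is flush with the posts. No handle sticks out (a black pull recess is drawn on it); it is shut by pushing the plate towards the chest.
- drawer (a joint): opening of the drawer in m: 0 shut, 0.13 fully out (towards the robot); starts about 0.116 open. It needs about 3 N to slide slowly and stays where left.
- drawer_in (a point): centre of the drawer's inner floor, 12 mm above the bench, axes as the chest's, moves with the drawer. Inside 150 mm long (x), 290 mm wide (y), no dividers; side walls 5 mm thick, 41 mm above the floor, front plate 60 mm. Open to D, the D - 10 mm of the length next to the front plate (from x = -75 mm) are open from above; the rest is under the roof.
- bay: parking bay fixed to the bench: dark back stop bar 424 mm long, 30 mm high, and two low side rails, 16 mm high, inner faces 212 mm either side of the centre line, flared mouths, from x = +10 to +110 mm. Origin: on the bench, where the chest's origin is when home (face of the stop at x = +90 mm); x axis towards the stop.
- tube1: black sighting tube, 84 mm long, 34 mm diameter, 0.14 kg, barrel along its x axis, its centre line 23 mm above the origin; under it a steel foot 55 x 26 mm that keeps it from rolling; 40 mm high in all. Origin: centre of the underside of the foot. May be absent.
- tube2: black sighting tube, 84 mm long, 34 mm diameter, 0.14 kg, barrel along its x axis, its centre line 23 mm above the origin; under it a steel foot 55 x 26 mm that keeps it from rolling; 40 mm high in all. Origin: centre of the underside of the foot. May be absent.
- cell1: brass lens cell (a lens in a plain brass drum) of 46 mm diameter and 46 mm height, standing flat, mass about 0.18 kg, glass flush with the top. Origin: centre of its underside, z up its axis. May be absent.
- cell2: brass lens cell (a lens in a plain brass drum) of 46 mm diameter and 46 mm height, standing flat, mass about 0.18 kg, glass flush with the top. Origin: centre of its underside, z up its axis. May be absent.
- samples_left: bystander: white compartment box 170 x 120 x 45 mm, left; origin under its centre
- samples_right: bystander: white compartment box 170 x 120 x 45 mm, right; origin under its centre
- big_lens: bystander: large brass lens of 90 mm diameter, 42 mm high, left; stays on the bench; origin under its centre
- torch: bystander: black rubber torch without foot, 160 mm long, 38 mm across at the head, right; stays on the bench; origin under its centre
- jug: bystander: clear square container with black lid, 90 x 90 x 165 mm, near left; origin under its centre
- knobbed_weight: bystander: steel balance weight with a knob, 48 mm diameter, 56 mm high, right; origin under its centre
Things that resemble listed ones, but are neither listed nor needed, are in the scene too. What is shaped like the tube1 but blue or pink is not meant.

How it is judged:
On the way, in this order (a step that is already met when the one before it is completed fails the run):
1. every optic that is present lies in the open drawer (x of tube1 in the frame of drawer_in between -0.074 and 0.074 m and y of tube1 in the frame of drawer_in between -0.144 and 0.144 m and z of tube1 in the frame of drawer_in between -0.01 and 0.045 m and x of tube2 in the frame of drawer_in between -0.074 and 0.074 m and y of tube2 in the frame of drawer_in between -0.144 and 0.144 m and z of tube2 in the frame of drawer_in between -0.01 and 0.045 m and x of cell1 in the frame of drawer_in between -0.074 and 0.074 m and y of cell1 in the frame of drawer_in between -0.144 and 0.144 m and z of cell1 in the frame of drawer_in between -0.01 and 0.045 m and x of cell2 in the frame of drawer_in between -0.074 and 0.074 m and y of cell2 in the frame of drawer_in between -0.144 and 0.144 m and z of cell2 in the frame of drawer_in between -0.01 and 0.045 m and value of joint drawer above 0.03 m), for 0.2 s.
2. the drawer is shut with the optics in it (x of tube1 in the frame of drawer_in between -0.074 and 0.074 m and y of tube1 in the frame of drawer_in between -0.144 and 0.144 m and z of tube1 in the frame of drawer_in between -0.01 and 0.045 m and x of tube2 in the frame of drawer_in between -0.074 and 0.074 m and y of tube2 in the frame of drawer_in between -0.144 and 0.144 m and z of tube2 in the frame of drawer_in between -0.01 and 0.045 m and x of cell1 in the frame of drawer_in between -0.074 and 0.074 m and y of cell1 in the frame of drawer_in between -0.144 and 0.144 m and z of cell1 in the frame of drawer_in between -0.01 and 0.045 m and x of cell2 in the frame of drawer_in between -0.074 and 0.074 m and y of cell2 in the frame of drawer_in between -0.144 and 0.144 m and z of cell2 in the frame of drawer_in between -0.01 and 0.045 m and value of joint drawer below 0.008 m), for 0.2 s.
3. the chest is home in its bay, drawer shut (x of chest in the frame of bay between -0.01 and 0.01 m and y of chest in the frame of bay between -0.022 and 0.022 m and angle between the x axis of chest and the x axis of bay, either way round below 0.05 rad and value of joint drawer below 0.008 m), for 0.2 s.
At the end, for the whole second after the job is handed in: Every optic present lies inside the drawer, the drawer is shut (within 8 mm), and the chest stands at rest flat on the bench, home in its bay: within 10 mm of the back stop, within 22 mm of the bay's centre line and within 0.05 rad of square (all of step 3 and x of tube1 in the frame of drawer_in between -0.074 and 0.074 m and y of tube1 in the frame of drawer_in between -0.144 and 0.144 m and z of tube1 in the frame of drawer_in between -0.01 and 0.045 m and x of tube2 in the frame of drawer_in between -0.074 and 0.074 m and y of tube2 in the frame of drawer_in between -0.144 and 0.144 m and z of tube2 in the frame of drawer_in between -0.01 and 0.045 m and x of cell1 in the frame of drawer_in between -0.074 and 0.074 m and y of cell1 in the frame of drawer_in between -0.144 and 0.144 m and z of cell1 in the frame of drawer_in between -0.01 and 0.045 m and x of cell2 in the frame of drawer_in between -0.074 and 0.074 m and y of cell2 in the frame of drawer_in between -0.144 and 0.144 m and z of cell2 in the frame of drawer_in between -0.01 and 0.045 m and linear speed of chest below 0.01 m/s and angle between chest's own z axis and vertical below 0.05 rad); the robot touches nothing.
It fails at once if the chest is turned more than 0.3 rad (17 degrees) from the bay's direction (angle between the x axis of chest and the x axis of bay, either way round above 0.3 rad).
It fails at once if the chest is driven forward by pushing on its drawer front: the fingers press it with over 3 N while the chest slides faster than 15 mm/s, more than 30 mm from where it began (contact force between the fingers and drawer_front above 3 N and linear speed of chest above 0.015 m/s and distance of chest from where it was at the start of the episode above 0.03 m).
It fails at once if a bystander is shoved more than 50 mm or knocked over (distance of any of samples_left, samples_right, big_lens, torch, jug, knobbed_weight from where it was at the start of the episode above 0.05 m or angle between any of samples_left, samples_right, big_lens, torch, jug, knobbed_weight's own z axis and vertical above 0.6 rad).
Of tube1, tube2, cell1, cell2 only 3 to 4 are there at a start; the rules pass over those that are not, and their reading is None.
At some moment in a run one of tube1, tube2, cell1, cell2 may be knocked a few centimetres aside while the robot is not near it.
Once in a run the grip may slacken for a moment while it holds something.
It also fails if it takes over 210 s, if anything falls off the work surface, if the arm or the gripper's body presses on something with over 40 N, if the wrist force passes 120 N, or if a joint passes its speed limit or range.

## Working session

There is one attempt and no reset: what is moved stays moved. The work goes in short steps, Python scripts to look and compute and a shell command to move; the robot and the scene stay as the last step left them, time stands still between calls to the robot, and variables do not carry over. Pictures are saved under pics/ and viewed, at most 14 in all, crops included, and the job is handed in when it is done.

```bash
mkdir -p pics; ls
python3 - <<'E'
from station import *
import cv2
o=get_obs();print(o)
for n in("top","scene"):
    c=get_calibration(n);print(n,c['mtx'].round(1).tolist(),c['pose'].round(3).tolist())
    cv2.imwrite(f'pics/{n}0.png',get_image(n))
E
```

```text
pics
{'t': 0.0, 'joint_positions': array([ 1.07862178e+00,  1.31143885e-01,  1.48923945e+00,  1.45364457e-07,
        1.52298709e+00, -8.53895685e-02]), 'qvel': array([ 0.00083217,  0.00019413, -0.00116471,  0.00091413, -0.00092655,
       -0.00110219]), 'tau': array([ 1.32000372e-03, -5.59826195e+01, -4.91777909e+01,  7.66779645e-02,
        3.49618751e-02, -1.60098839e-04]), 'tcp_pos': array([0.23710926, 0.55056566, 0.21761963]), 'orientation': array([-6.34477355e-01, -3.07633777e+00,  2.67638229e-03]), 'force': array([ 0.63822698,  0.67543665, -0.01507234]), 'moment': array([ 0.01250259,  0.00619849, -0.00666255]), 'gripper_force': 0.0, 'grip_width': 1.0001939962899453}
top [[541.9, 0.0, 284.2], [0.0, 541.9, 208.0], [0.0, 0.0, 1.0]] [[0.04, -0.977, 0.207, 0.258], [-0.999, -0.04, 0.005, -0.025], [0.003, -0.207, -0.978, 1.47], [0.0, 0.0, 0.0, 1.0]]
scene [[419.7, 0.0, 285.8], [0.0, 419.7, 209.7], [0.0, 0.0, 1.0]] [[-0.352, 0.725, -0.593, 1.206], [0.936, 0.272, -0.223, 0.251], [-0.0, -0.633, -0.774, 0.917], [0.0, 0.0, 0.0, 1.0]]
```

View pics/top0.png

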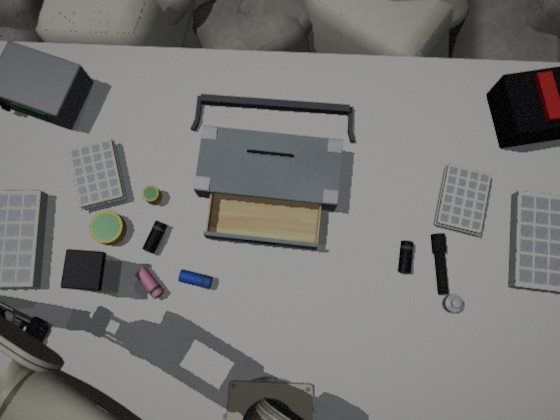

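View pics/scene0.png

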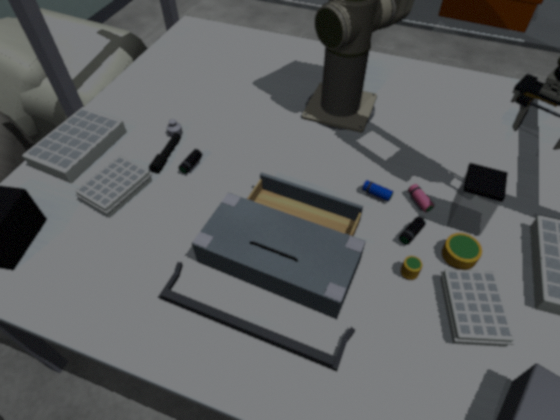

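The black footed tubes sit at top (154,237) and (405,257), with a small brass cell at (151,195). Blue (195,279) and pink (149,282) are decoys. The big lens (107,227) and the torch (440,262) are bystanders. The crop below should confirm this.

```bash
cat > h.py <<'E'
from station import *
import numpy as np, cv2
from scipy.spatial.transform import Rotation as R
def p2w(n,u,v,z,c=None):
    c=c or get_calibration(n)
    d=c['pose'][:3,:3]@np.linalg.solve(c['mtx'],[u,v,1]);o=c['pose'][:3,3]
    return o+d*(z-o[2])/d[2]
def w2p(n,p,c=None):
    c=c or get_calibration(n)
    q=c['mtx']@(c['pose'][:3,:3].T@(np.array(p)-c['pose'][:3,3]));return q[:2]/q[2]
def tool():
    o=get_obs();return o['tcp_pos'],R.from_rotvec(o['orientation']).as_matrix(),o
def go(p,yaw=None):
    """shift in tool cm (and turn deg so that finger line y is at yaw, mod 180)"""
    t,M,o=tool();s=M.T@(np.array(p)-t)*100
    y=np.arctan2(M[1,1],M[0,1]); r=None
    if yaw is not None: r=-((np.degrees(yaw-y)+90)%180-90)
    print('t',round(o['t'],1),'tcp',t.round(3),'yaxis deg',np.degrees(y).round(1),'shift',s.round(1),'turn',r,'q6',o['joint_positions'][5].round(2),'F',o['force'].round(1))
def rect(m,u,v,rad):
    k=np.zeros_like(m);cv2.circle(k,(u,v),rad,255,-1)
    cs,_=cv2.findContours(m&k,cv2.RETR_EXTERNAL,cv2.CHAIN_APPROX_NONE)
    return max(cs,key=cv2.contourArea)
E
python3 - <<'E'
from h import *
im=cv2.imread('pics/top0.png');hsv=cv2.cvtColor(im,cv2.COLOR_BGR2HSV)
dark=cv2.inRange(im,(0,0,0),(45,45,45));brass=cv2.inRange(hsv,(15,90,60),(90,255,255))
for nm,m,u,v,r,z in(('tubeA',dark,154,237,22,.023),('tubeB',dark,405,257,22,.023),('cell',brass,151,195,14,.046),('big',brass,107,227,24,.042)):
    c=rect(m,u,v,r);b=cv2.boxPoints(cv2.minAreaRect(c));w=np.array([p2w('top',*p,z) for p in b])
    e=w-np.roll(w,-1,0);l=np.linalg.norm(e,axis=1);i=l.argmax()
    print(nm,w.mean(0).round(4),'sides',l.round(3),'axis',np.degrees(np.arctan2(e[i,1],e[i,0])).round(1))
    cv2.drawContours(im,[c],-1,(0,0,255),1)
# chest points: roof corners z=.085, drawer front top z=.072
for nm,u,v,z in(('roofBL',204,127,.085),('roofBR',343,139,.085),('roofFL',196,191,.085),('roofFR',338,205,.085),('drwL',206,236,.072),('drwR',320,245,.072),('stopL',203,98,.03),('stopR',350,107,.03)): print(nm,p2w('top',u,v,z).round(3))
a=cv2.resize(im[110:310,60:260],(400,400),interpolation=2);b=cv2.resize(im[80:280,190:390],(400,400),interpolation=2)
b2=cv2.resize(im[170:370,340:540],(400,400),interpolation=2)
cv2.imwrite('pics/c1.png',np.hstack([a,b2]));cv2.imwrite('pics/c2.png',cv2.resize(im[80:260,180:380],(800,600) and (660,594),interpolation=2))
E
```

```text
tubeA [0.4717 0.3288 0.023 ] sides [0.083 0.034 0.083 0.034] axis 159.7
tubeB [ 0.445  -0.3467  0.023 ] sides [0.085 0.033 0.085 0.033] axis 174.1
cell [0.5852 0.3453 0.046 ] sides [0.042 0.044 0.041 0.044] axis 47.8
big [0.4911 0.4568 0.042 ] sides [0.085 0.088 0.085 0.087] axis 66.0
roofBL [0.766 0.208 0.085]
roofBR [ 0.747 -0.167  0.085]
roofFL [0.588 0.216 0.085]
roofFR [ 0.565 -0.157  0.085]
drwL [0.471 0.184 0.072]
drwR [ 0.46  -0.114  0.072]
stopL [0.873 0.226 0.03 ]
stopR [ 0.863 -0.191  0.03 ]
```

View pics/c1.png

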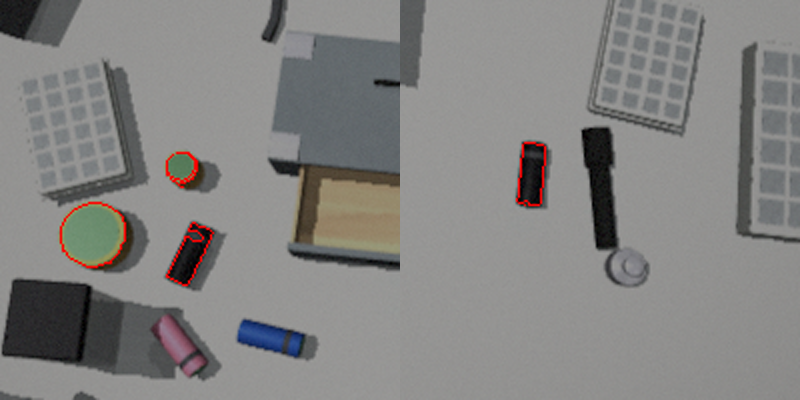

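View pics/c2.png

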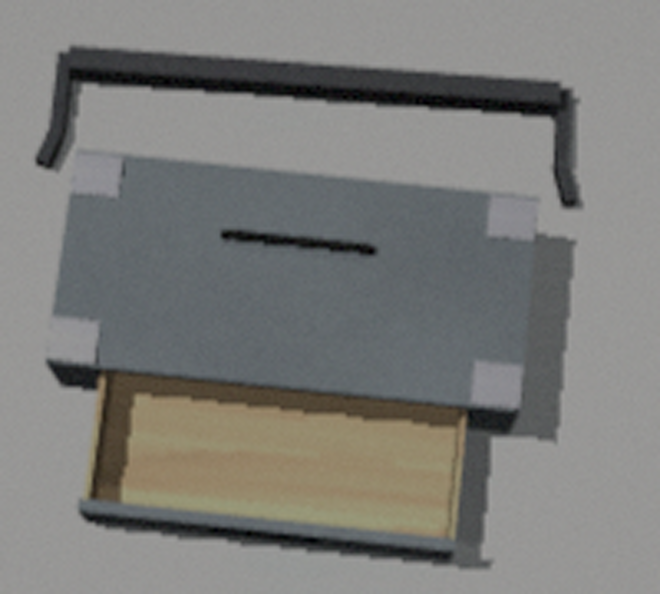

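The red outlines confirm three optics: tube A (c1 px 190,255), tube B (532,175) and the cell (182,168). c2 shows the chest about 3° askew with the drawer open. The measured sizes match (84x34, 44), so I'll start with tube A.

Run:
```python
from h import *
import station
print('ttg',station.tcp_to_grasp)
for u,v in((66,250),(105,252),(103,290),(62,287)): print('jug',p2w('top',u,v,.165).round(3))
go([.472,.329,.12],np.radians(69.7))
print(tool()[1].round(2).tolist())
```

```text
ttg 0.0188
jug [0.409 0.506 0.165]
jug [0.408 0.411 0.165]
jug [0.318 0.406 0.165]
jug [0.321 0.504 0.165]
t 0.1 tcp [0.237 0.551 0.218] yaxis deg 66.7 shift [-30.3 -11.    9.8] turn -3.0071591685094177 q6 -0.09 F [ 0.2  0.7 -0.4]
[[-0.92, 0.4, -0.0], [0.4, 0.92, -0.0], [0.0, -0.0, -1.0]]
```

```bash
python3 -m creep '[[[-10,-3.6,0,-3],[-20,-7.3,2,-3],[-30.3,-11,5,-3],[-30.3,-11,9,-3],[-30.3,-11,9,-3],[-30.3,-11,9,-3],[-30.3,-11,9,-3],[-30.3,-11,9,-3],[-30.3,-11,9,-3],[-30.3,-11,9,-3]]]' 7
python3 - <<'E'
from h import *
c=get_calibration('wrist');im=get_image('wrist');cv2.imwrite('pics/w1.png',im)
print(w2p('wrist',[.472,.329,.023],c))
cv2.imwrite('pics/top1.png',get_image('top'))
go([.472,.329,.006],np.radians(69.7))
E
```

```text
t: 1.1
tcp_pos: [0.4717, 0.331, 0.1291]
orientation: [-0.553, -3.093, -0.001]
force: [-0.3, 1.1, -0.2]
grip_width: 0.753
gripper_force: 0.0
[280.96749284 203.82897515]
t 1.2 tcp [0.472 0.331 0.129] yaxis deg 69.8 shift [-0.1 -0.2 12.3] turn 0.08726727471172069 q6 -0.69 F [ 0.6 -0.1 -0.4]
```

View pics/w1.png

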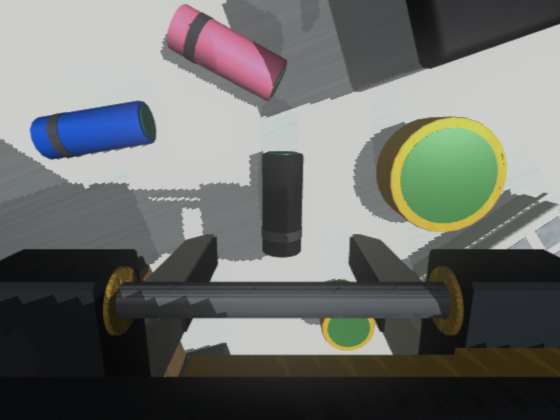

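The wrist view shows the tube at (282,204), against a predicted (281,204), and aligned with the fingers. I'll descend and grip.

```bash
python3 -m creep '[[[0,-0.2,4,0],[0,-0.2,8,0],[0,-0.2,11,0],[0,-0.2,12.3,0],[0,-0.2,12.3,0],[0,-0.2,12.3,0],[0,-0.2,12.3,0]]]' && python3 -m creep '[[[0,0,0,0],[0,0,0,0],[0,0,0,0],[0,0,0,0],[0,0,0,0],[0,0,0,0],[0,0,0,0],[0,0,0,0]]]' 2 && python3 -m creep '[[[0,0,-4,0],[0,0,-8,0],[0,0,-12,0],[0,0,-14,0],[0,0,-14,0],[0,0,-14,0],[0,0,-14,0]]]'
python3 - <<'E'
from h import *
# chest frame estimate from refined roof corners
P={k:p2w('top',u,v,.085)[:2] for k,u,v in(('BL',203.6,125.5),('BR',343,140),('FL',194.5,189),('FR',337,204))}
c=sum(P.values())/4; y=(P['BL']-P['BR'])+(P['FL']-P['FR']);y/=np.linalg.norm(y);x=np.array([y[1],-y[0]])
print('centre',c,'yaw',np.degrees(np.arctan2(x[1],x[0])),[np.linalg.norm(P[a]-P[b]).round(3) for a,b in(('BL','BR'),('FL','FR'),('BL','FL'),('BR','FR'))])
for n,xx,yy in(('A',-143,85),('cell',-143,0),('B',-143,-85)): print(n,(c+x*xx/1e3+y*yy/1e3).round(4))
for nm,u,v in (('dL',180+82/3.3,80+503/3.3),('dR',180+455/3.3,80+545/3.3)):
    w=p2w('top',u,v,.072)[:2]-c;print(nm,'chest frame',w@x,w@y)
go(np.r_[c+x*-.143+y*.085,.15],np.arctan2(y[1],y[0]))
E
```

```text
t: 1.9
tcp_pos: [0.4731, 0.3295, 0.0081]
orientation: [0.553, 3.09, 0.004]
force: [-0.4, -0.6, 0.8]
grip_width: 0.756
gripper_force: 0.0
t: 2.7
tcp_pos: [0.4715, 0.3284, 0.0058]
orientation: [0.554, 3.092, 0.0]
force: [-0.1, 0.7, 0.3]
grip_width: 0.355
gripper_force: 30.0
t: 3.4
tcp_pos: [0.4701, 0.3274, 0.1429]
orientation: [-0.553, -3.089, 0.004]
force: [-0.4, 1.1, -2.5]
grip_width: 0.358
gripper_force: 30.0
centre [0.66878179 0.02697322] yaw -3.874802410645376 [np.float64(0.377), np.float64(0.376), np.float64(0.177), np.float64(0.177)]
A [0.5319 0.1214]
cell [0.5261 0.0366]
B [ 0.5204 -0.0482]
dL chest frame -0.19845347905133637 0.1473278244648642
dR chest frame -0.2000069474867895 -0.14923755232293415
t 3.4 tcp [0.47  0.327 0.143] yaxis deg 69.7 shift [-12.9 -17.2  -0.7] turn -16.433732588066746 q6 -0.7 F [-0.4  1.1 -2.5]
```

```bash
python3 -m creep '[[[-4,-5,0,-6],[-8,-10,0,-12],[-12.5,-16,0,-16.4],[-12.5,-17.2,0,-16.4],[-12.5,-17.2,0,-16.4],[-12.5,-17.2,0,-16.4],[-12.5,-17.2,0,-16.4],[-12.5,-17.2,0,-16.4]]]'
python3 - <<'E'
from h import *
go([.533,.1214,.021],np.radians(86.1));cv2.imwrite('pics/w2.png',get_image('wrist'))
E
```

```text
t: 4.2
tcp_pos: [0.5282, 0.1248, 0.1448]
orientation: [-0.105, -3.138, -0.0]
force: [0.3, 0.6, -0.3]
grip_width: 0.362
gripper_force: 30.0
t 4.2 tcp [0.528 0.125 0.145] yaxis deg 86.2 shift [-0.5 -0.3 12.4] turn 0.06256146933871776 q6 -1.37 F [ 0.3  0.6 -0.3]
```

View pics/w2.png

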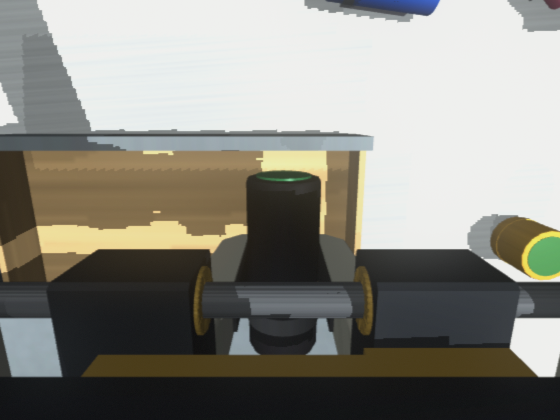

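The tube is held. The plate's inner top edge is at v≈150 and the left side wall at u≈353. Checking both against the target.

Run:
```python
from h import *
print('plate inner',p2w('wrist',285,150,.072).round(3),'outer',p2w('wrist',285,134,.072).round(3),'wall inner top',p2w('wrist',347,200,.053).round(3), 'roof edge', p2w('wrist',230,322,.085).round(3), p2w('wrist',30,320,.085).round(3))
go([.531,.1214,.021])
```

```text
plate inner [0.482 0.129 0.072] outer [0.471 0.13  0.072] wall inner top [0.526 0.176 0.053] roof edge [0.608 0.079 0.085] [ 0.596 -0.073  0.085]
t 4.2 tcp [0.528 0.125 0.145] yaxis deg 86.2 shift [-0.3 -0.3 12.4] turn None q6 -1.37 F [ 0.3  0.9 -1. ]
```

```bash
python3 -m creep '[[[-0.5,-0.4,4,0],[-0.5,-0.4,8,0],[-0.5,-0.4,10.5,0],[-0.5,-0.4,12,0],[-0.5,-0.4,12.4,0],[-0.5,-0.4,12.4,0],[-0.5,-0.4,12.4,0],[-0.5,-0.4,12.4,0]]]' && python3 -m creep '[[[0,0,0,0],[0,0,0,0],[0,0,0,0],[0,0,0,0],[0,0,0,0]]]' 5.3 && python3 -m creep '[[[0,0,-3,0],[0,0,-7,0],[0,0,-12,0],[0,0,-14,0],[0,0,-14,0],[0,0,-14,0]]]'
python3 - <<'E'
from h import *
cv2.imwrite('pics/top2.png',get_image('top'));im=cv2.imread('pics/top2.png');hsv=cv2.cvtColor(im,cv2.COLOR_BGR2HSV)
c=rect(cv2.inRange(hsv,(15,90,60),(90,255,255)),151,195,22);(u,v),_,_=cv2.minAreaRect(c)
w=p2w('top',u,v,.046);print(u,v,w,cv2.contourArea(c))
go([w[0],w[1],.14],np.radians(86))
E
```

```text
t: 5.05
tcp_pos: [0.5352, 0.1195, 0.0235]
orientation: [0.107, 3.137, 0.001]
force: [-0.2, 0.2, -0.4]
grip_width: 0.358
gripper_force: 30.0
t: 5.55
tcp_pos: [0.5337, 0.1192, 0.0217]
orientation: [0.107, 3.14, 0.0]
force: [-0.5, -0.5, 0.8]
grip_width: 0.567
gripper_force: 0.0
t: 6.15
tcp_pos: [0.5338, 0.1192, 0.1616]
orientation: [0.107, 3.139, 0.0]
force: [-0.4, -0.7, -0.5]
grip_width: 0.573
gripper_force: 0.0
151.75001525878906 194.75001525878906 [0.58181318 0.34160038 0.046     ] 56.5
t 6.2 tcp [0.533 0.119 0.16 ] yaxis deg 86.1 shift [-3.4 22.5  2. ] turn 0.08969984778015316 q6 -1.38 F [-0.2 -0.  -1. ]
```

```bash
python3 -m creep '[[[-1,5,0,8],[-2,10,0,16],[-3,15,0,24],[-3.4,19,0,32],[-3.4,21,0,40],[-3.4,22.5,0,48],[-3.4,22.5,0,56],[-3.4,22.5,0,64],[-3.4,22.5,0,72],[-3.4,22.5,0,80]]]' 7.5
python3 -m creep '[[[0,0,2,6],[0,0,2,6],[0,0,2,6]]]'
python3 - <<'E'
from h import *
c=get_calibration('wrist');im=get_image('wrist');cv2.imwrite('pics/w3.png',im);hsv=cv2.cvtColor(im,cv2.COLOR_BGR2HSV)
m=cv2.inRange(hsv,(15,90,60),(90,255,255));cs,_=cv2.findContours(m,0,2)
for k in cs:
    if cv2.contourArea(k)>150:
        (u,v),s,_=cv2.minAreaRect(k);print((u,v),s,p2w('wrist',u,v,.046,c).round(3))
print('exp',w2p('wrist',[.585,.345,.046],c),w2p('wrist',[.582,.342,.046],c))
go([.584,.344,.015],0)
E
```

```text
t: 7.2
tcp_pos: [0.5816, 0.3408, 0.1584]
orientation: [-2.106, -2.329, 0.007]
force: [1.7, -0.4, 0.3]
grip_width: 0.807
gripper_force: 0.0
t: 7.5
tcp_pos: [0.5815, 0.3407, 0.1391]
orientation: [-2.215, -2.226, 0.007]
force: [0.7, 0.4, 0.2]
grip_width: 0.81
gripper_force: 0.0
(367.4463195800781, 356.14422607421875) (35.94255065917969, 383.26385498046875) [0.658 0.202 0.046]
(459.63922119140625, 300.1224670410156) (68.93485260009766, 28.327011108398438) [0.734 0.258 0.046]
(100.08126068115234, 300.12738037109375) (18.91549301147461, 67.86613464355469) [0.424 0.256 0.046]
(291.5, 194.5) (61.0, 55.0) [0.588 0.35  0.046]
(164.5, 55.5) (111.0, 127.0) [0.496 0.452 0.046]
exp [287.28534215 201.15501356] [283.50379694 204.78879223]
t 7.5 tcp [0.582 0.341 0.14 ] yaxis deg 0.3 shift [ 0.3  0.2 12.5] turn 0.2629871991977666 q6 0.45 F [-0.8  0.1 -0.1]
```

View pics/w3.png

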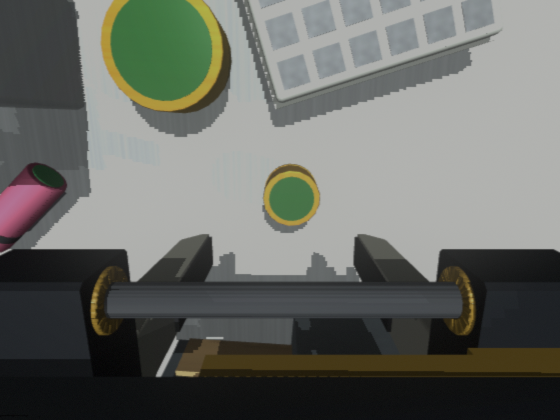

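The cell top is centred at (291,198), which gives (0.587, 0.347). Fingers along x clear the sample box, so I'll grip it.

```bash
python3 -m creep '[[[0.6,0.5,4,0],[0.6,0.5,8,0],[0.6,0.5,11,0],[0.6,0.5,12.6,0],[0.6,0.5,12.6,0],[0.6,0.5,12.6,0],[0.6,0.5,12.6,0]]]' && python3 -m creep '[[[0,0,0,0],[0,0,0,0],[0,0,0,0],[0,0,0,0],[0,0,0,0],[0,0,0,0],[0,0,0,0]]]' 3.5 && python3 -m creep '[[[0,0,-4,0],[0,0,-8,0],[0,0,-12,0],[0,0,-14,0],[0,0,-14,0],[0,0,-14,0]]]'
python3 - <<'E'
from h import *
go([.530,.037,.15],np.radians(86))
E
```

```text
t: 8.25
tcp_pos: [0.5898, 0.3483, 0.0186]
orientation: [2.218, 2.223, 0.006]
force: [1.4, -0.3, 0.0]
grip_width: 0.808
gripper_force: 0.0
t: 8.95
tcp_pos: [0.588, 0.3474, 0.0158]
orientation: [2.22, 2.223, 0.0]
force: [-1.7, -1.0, 3.1]
grip_width: 0.491
gripper_force: 30.0
t: 9.55
tcp_pos: [0.5876, 0.3472, 0.1545]
orientation: [-2.219, -2.223, 0.001]
force: [0.2, 0.5, -2.6]
grip_width: 0.49
gripper_force: 30.0
t 9.6 tcp [0.588 0.347 0.154] yaxis deg 0.1 shift [-31.   -5.8   0.5] turn -85.90804567531447 q6 0.46 F [ 0.2  0.5 -2.6]
```

```bash
python3 -m creep '[[[-4,0,0,-8],[-8,-2,0,-16],[-12,-3,0,-24],[-16,-4,0,-32],[-20,-5,0,-40],[-24,-5.8,0,-48],[-28,-5.8,0,-56],[-31,-5.8,0,-64],[-31,-5.8,0,-72],[-31,-5.8,0,-80]]]'
python3 -m creep '[[[0,0,0,-6],[0,0,0,-6],[0,0,0,-6]]]'
python3 - <<'E'
from h import *
go([.528,.037,.031],np.radians(86))
print('plate inner target mid', p2w('wrist',285,150,.072).round(3));im=get_image('wrist');cv2.imwrite('pics/w4.png',im)
E
```

```text
t: 10.55
tcp_pos: [0.5285, 0.0361, 0.1523]
orientation: [-0.265, -3.125, 0.0]
force: [0.3, 0.1, -1.1]
grip_width: 0.488
gripper_force: 30.0
t: 10.85
tcp_pos: [0.5292, 0.0374, 0.1535]
orientation: [-0.112, -3.136, 0.0]
force: [0.2, 0.3, -1.6]
grip_width: 0.486
gripper_force: 30.0
t 10.8 tcp [0.529 0.037 0.153] yaxis deg 85.9 shift [ 0.1 -0.  12.2] turn -0.09282908045976512 q6 -1.53 F [ 0.2  0.3 -1.6]
plate inner target mid [0.483 0.042 0.072]
```

View pics/w4.png

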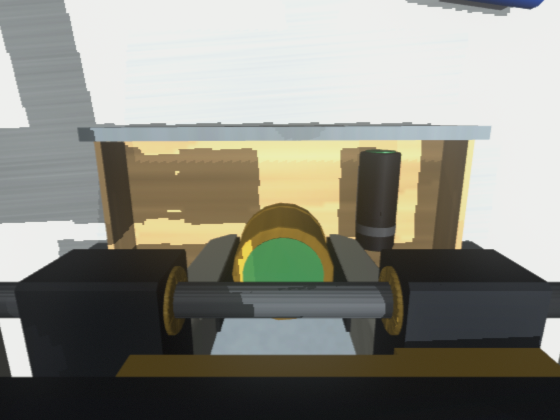

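The cell is held at (283,262). Tube A lies in the drawer at (378,200). The path straight down is clear, so I'll lower the cell and release it.

```bash
python3 -m creep '[[[0.1,0,4,0],[0.1,0,8,0],[0.1,0,10.5,0],[0.1,0,12,0],[0.1,0,12.2,0],[0.1,0,12.2,0],[0.1,0,12.2,0],[0.1,0,12.2,0]]]' && python3 -m creep '[[[0,0,0,0],[0,0,0,0],[0,0,0,0],[0,0,0,0],[0,0,0,0]]]' 6.3 && python3 -m creep '[[[0,0,-3,0],[0,0,-7,0],[0,0,-12,0],[0,0,-14,0],[0,0,-14,0],[0,0,-14,0]]]'
python3 - <<'E'
from h import *
cv2.imwrite('pics/top3.png',get_image('top'));im=cv2.imread('pics/top3.png')
c=rect(cv2.inRange(im,(0,0,0),(45,45,45)),405,257,25);b=cv2.boxPoints(cv2.minAreaRect(c));w=np.array([p2w('top',*p,.023) for p in b])
e=w-np.roll(w,-1,0);l=np.linalg.norm(e,axis=1);i=l.argmax();a=np.arctan2(e[i,1],e[i,0])
w=w.mean(0);print(w,l,np.degrees(a))
go([w[0],w[1],.13],a-np.pi/2)
E
```

```text
t: 11.7
tcp_pos: [0.5309, 0.0373, 0.0355]
orientation: [0.107, 3.137, 0.0]
force: [0.3, 1.0, -0.8]
grip_width: 0.49
gripper_force: 30.0
t: 12.2
tcp_pos: [0.5295, 0.0374, 0.0337]
orientation: [0.107, 3.14, 0.0]
force: [-0.7, 0.1, 0.2]
grip_width: 0.678
gripper_force: 0.0
t: 12.8
tcp_pos: [0.5295, 0.0374, 0.1736]
orientation: [0.107, 3.139, 0.0]
force: [-0.3, 0.4, -0.5]
grip_width: 0.677
gripper_force: 0.0
[ 0.44501711 -0.34671281  0.023     ] [0.08529217 0.03313492 0.08527574 0.03273864] 174.0990605999632
t 12.8 tcp [0.529 0.037 0.172] yaxis deg 86.1 shift [  5.7 -38.9   4.2] turn 1.9956408572324165 q6 -1.53 F [ 0.1 -0.9 -0.3]
```

```bash
python3 -m creep '[[[0.7,-5,0,2],[1.5,-10,0,2],[2.2,-15,0,2],[3,-20,0,2],[3.7,-25,0,2],[4.5,-30,0,2],[5.2,-35,0,2],[5.7,-38.9,2,2],[5.7,-38.9,4.2,2],[5.7,-38.9,4.2,2]]]' 6
python3 -m creep '[[[0,0,0,0],[0,0,0,0]]]'
python3 - <<'E'
from h import *
print(w2p('wrist',[.445,-.3467,.023]));cv2.imwrite('pics/w5.png',get_image('wrist'))
go([.445,-.3467,.006],np.radians(84.1))
E
```

```text
t: 13.85
tcp_pos: [0.4425, -0.3453, 0.1256]
orientation: [-0.166, -3.13, -0.01]
force: [0.4, 1.5, -0.8]
grip_width: 0.646
gripper_force: 0.0
t: 14.05
tcp_pos: [0.4465, -0.3461, 0.1321]
orientation: [0.16, 3.137, 0.0]
force: [-0.2, 0.1, 0.1]
grip_width: 0.644
gripper_force: 0.0
[282.33634148 200.21847951]
t 14.1 tcp [ 0.447 -0.346  0.133] yaxis deg 84.2 shift [ 0.2 -0.1 12.7] turn 0.08114421290312634 q6 -2.22 F [-0.3  0.5  0.3]
```

View pics/w5.png

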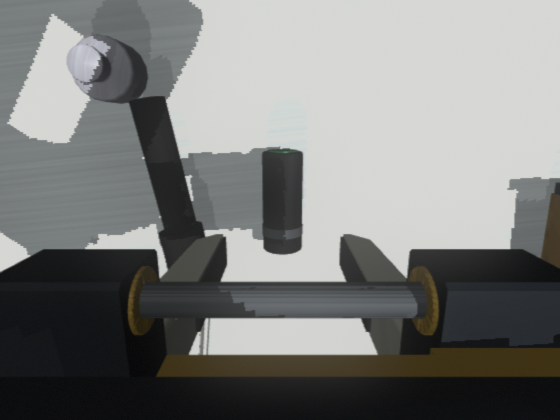

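The tube is at (282,200) as predicted, and the torch head at (185,245) is about 50 mm clear. Gripping.

```bash
python3 -m creep '[[[0.2,-0.1,4,0],[0.2,-0.1,8,0],[0.2,-0.1,11,0],[0.2,-0.1,12.7,0],[0.2,-0.1,12.7,0],[0.2,-0.1,12.7,0],[0.2,-0.1,12.7,0]]]' && python3 -m creep '[[[0,0,0,0],[0,0,0,0],[0,0,0,0],[0,0,0,0],[0,0,0,0],[0,0,0,0],[0,0,0,0]]]' 2 && python3 -m creep '[[[0,0,-4,0],[0,0,-8,0],[0,0,-12,0],[0,0,-15,0],[0,0,-15,0],[0,0,-15,0],[0,0,-15,0]]]'
python3 - <<'E'
from h import *
go([.523,-.048,.15],np.radians(86))
E
```

```text
t: 14.8
tcp_pos: [0.4455, -0.3486, 0.007]
orientation: [0.161, 3.135, -0.004]
force: [0.0, -0.1, 0.5]
grip_width: 0.645
gripper_force: 0.0
t: 15.5
tcp_pos: [0.4441, -0.3477, 0.005]
orientation: [0.162, 3.137, -0.0]
force: [-0.4, 1.3, 6.5]
grip_width: 0.361
gripper_force: 30.0
t: 16.2
tcp_pos: [0.443, -0.3468, 0.1523]
orientation: [-0.162, -3.135, -0.003]
force: [-0.3, 0.2, -2.0]
grip_width: 0.361
gripper_force: 30.0
t 16.2 tcp [ 0.443 -0.347  0.152] yaxis deg 84.1 shift [-4.9 30.5  0.3] turn -1.9113328325399976 q6 -2.22 F [-0.3  0.2 -2. ]
```

```bash
python3 -m creep '[[[-0.8,5,0,-2],[-1.6,10,0,-2],[-2.4,15,0,-2],[-3.3,20,0,-2],[-4.2,25,0,-2],[-4.7,29,0,-2],[-4.9,30.5,0,-2],[-4.9,30.5,0,-2],[-4.9,30.5,0,-2],[-4.9,30.5,0,-2]]]'
python3 - <<'E'
from h import *
go([.523,-.048,.021],np.radians(86));cv2.imwrite('pics/w6.png',get_image('wrist'))
E
```

```text
t: 17.2
tcp_pos: [0.5235, -0.0507, 0.1539]
orientation: [-0.109, -3.138, 0.0]
force: [-0.7, -0.3, -1.4]
grip_width: 0.359
gripper_force: 30.0
t 17.2 tcp [ 0.523 -0.051  0.154] yaxis deg 86.0 shift [ 0.   0.3 13.3] turn 0.01198078815343706 q6 -1.69 F [-0.7 -0.3 -1.4]
```

View pics/w6.png

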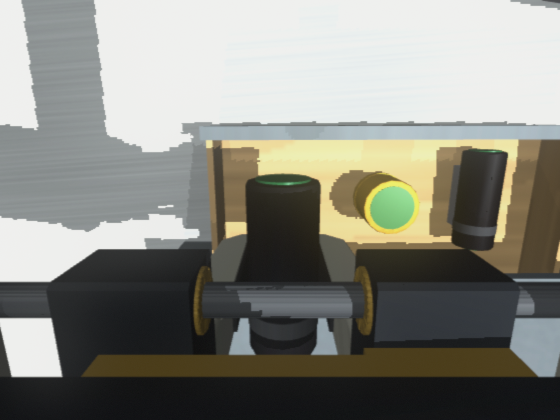

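The tube is held at (283,215), with the wall at u≈215 and the cell at (390,205), so there's room on both sides. Lowering it.

```bash
python3 -m creep '[[[0,0.2,4,0],[0,0.2,8,0],[0,0.2,11,0],[0,0.2,13,0],[0,0.2,13.3,0],[0,0.2,13.3,0],[0,0.2,13.3,0],[0,0.2,13.3,0]]]' && python3 -m creep '[[[0,0,0,0],[0,0,0,0],[0,0,0,0],[0,0,0,0],[0,0,0,0]]]' 5.3 && python3 -m creep '[[[0,0,-3,0],[0,0,-7,0],[0,0,-12,0],[0,0,-14,0],[-6,0,-14,0],[-12,0,-14,0],[-16,0,-14,0],[-16,0,-14,0]]]'
python3 - <<'E'
from h import *
cv2.imwrite('pics/top4.png',get_image('top'));im=cv2.imread('pics/top4.png')
cv2.imwrite('pics/c4.png',np.hstack([im[0:420,0:400]]));go([.43,.03,.06],np.radians(86))
E
```

```text
t: 18.05
tcp_pos: [0.5257, -0.0478, 0.0235]
orientation: [0.108, 3.137, -0.001]
force: [-0.2, -0.4, -1.0]
grip_width: 0.357
gripper_force: 30.0
t: 18.55
tcp_pos: [0.5243, -0.0472, 0.0217]
orientation: [0.107, 3.14, 0.0]
force: [0.2, 0.2, -0.4]
grip_width: 0.569
gripper_force: 0.0
t: 19.35
tcp_pos: [0.6865, -0.0583, 0.1581]
orientation: [-0.107, -3.137, -0.001]
force: [-1.8, 0.6, -1.2]
grip_width: 0.57
gripper_force: 0.0
t 19.4 tcp [ 0.686 -0.058  0.159] yaxis deg 86.1 shift [26.1  7.1  9.9] turn 0.09315716727040524 q6 -1.66 F [-1.8 -0.2 -0.5]
```

View pics/top4.png

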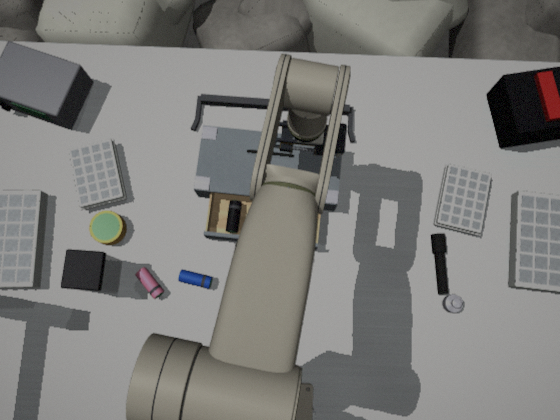

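Tube A is in the drawer at (234,216) and nothing else qualifies on the bench. The area hidden in the first picture is empty. I'll back off toward the robot above the drawer and check its contents.

```bash
python3 -m creep '[[[5,2,0,0],[10,4,0,0],[15,6,0,0],[20,7,0,0],[25,7.1,0,0],[28.5,7.1,0,0],[28.5,7.1,0,0],[28.5,7.1,0,0],[28.5,7.1,0,0]]]' 0
python3 - <<'E'
from h import *
cv2.imwrite('pics/w7.png',np.hstack([get_image('scene')[130:330,150:430],get_image('wrist')[::2,::2][:200]]))
go([.41,.037,.045],np.radians(86))
E
```

```text
t: 20.3
tcp_pos: [0.4053, 0.0319, 0.1624]
orientation: [0.107, 3.138, -0.0]
force: [-0.5, -0.2, -0.6]
grip_width: 0.009
gripper_force: 0.0
t 20.4 tcp [0.405 0.032 0.162] yaxis deg 86.1 shift [-0.4  0.5 11.7] turn 0.0749960098887783 q6 -1.55 F [ 0.5  0.6 -0. ]
```

View pics/w7.png

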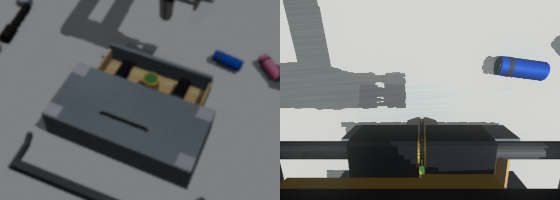

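All three optics are in the drawer: tubes at (125,70) and (185,88), cell at (152,78). Now I'll lower the shut fingers in front of the plate and push it.

```bash
python3 -m creep '[[[0,1,4,0],[0,1,8,0],[0,1,11,0],[0,1,12.4,0],[0,1,12.4,0],[0,1,12.4,0]]]' 
python3 -m creep '[[[-1,0,0,0],[-2,0,0,0],[-3,0,0,0],[-3.6,0,0,0],[-4.2,0,0,0],[-4.8,0,0,0],[-5.4,0,0,0],[-6,0,0,0],[-6.6,0,0,0],[-7.2,0,0,0]]]' 
python3 -m creep '[[[-0.6,0,0,0],[-1.2,0,0,0],[-1.8,0,0,0],[-2.4,0,0,0],[-3,0,0,0],[-3.6,0,0,0],[-4.2,0,0,0],[-4.8,0,0,0],[-5.4,0,0,0],[-6,0,0,0]]]' 
python3 -m creep '[[[-0.4,0,0,0],[-0.8,0,0,0],[-1.2,0,0,0],[-1.5,0,0,0],[-1.8,0,0,0]]]'
python3 - <<'E'
from h import *
go([.572,.034,.035],np.radians(86))
E
```

```text
t: 21.0
tcp_pos: [0.4055, 0.042, 0.0378]
orientation: [-0.107, -3.139, -0.0]
force: [-0.4, -0.1, 0.7]
grip_width: 0.008
gripper_force: 0.0
t: 22.0
tcp_pos: [0.4771, 0.0372, 0.0375]
orientation: [-0.107, -3.139, -0.0]
force: [-2.4, 0.5, 1.0]
grip_width: 0.005
gripper_force: 1.4
t: 23.0
tcp_pos: [0.5371, 0.0331, 0.0375]
orientation: [-0.107, -3.14, -0.0]
force: [-2.9, 1.2, -1.0]
grip_width: 0.002
gripper_force: 1.4
t: 23.5
tcp_pos: [0.5549, 0.0318, 0.0377]
orientation: [-0.107, -3.14, 0.0]
force: [-2.7, 1.2, -1.2]
grip_width: 0.009
gripper_force: 1.3
t 23.5 tcp [0.555 0.032 0.038] yaxis deg 86.1 shift [-1.7  0.3  0.3] turn 0.09000457046521149 q6 -1.54 F [-2.7  1.2 -1.2]
```

```bash
python3 -m creep '[[[-0.3,0,0,0],[-0.6,0,0,0],[-0.9,0,0,0],[-1.1,0,0,0],[-1.3,0,0,0],[-1.3,0,0,0]]]' 
python3 -m creep '[[[-0.2,0,0,0],[-0.3,0,0,0],[-0.3,0,0,0]]]' 
python3 -m creep '[[[-0.2,0,0,0],[-0.3,0,0,0],[-0.3,0,0,0]]]'
```

```text
t: 24.1
tcp_pos: [0.5682, 0.0308, 0.0378]
orientation: [0.107, 3.139, -0.0]
force: [-0.9, 0.1, -0.7]
grip_width: 0.003
gripper_force: 0.4
t: 24.4
tcp_pos: [0.5706, 0.0306, 0.0378]
orientation: [-0.107, -3.14, 0.0]
force: [-4.1, -0.3, 1.9]
grip_width: 0.004
gripper_force: 2.0
t: 24.7
tcp_pos: [0.5704, 0.0306, 0.0377]
orientation: [-0.106, -3.133, 0.0]
force: [-22.9, 0.7, 17.9]
grip_width: 0.006
gripper_force: 11.7
```

The force rose to 23 N at x=0.5705, so the drawer has bottomed. I'll back off and measure the chest and bay.

```bash
python3 -m creep '[[[3,0,0,0],[6,0,0,0],[9,0,0,0],[13,0,-3,0],[15,0,-3,0],[15,0,-3,0],[15,0,-3,0],[15,0,-3,0]]]'
python3 - <<'E'
from h import *
im=get_image('top');cv2.imwrite('pics/top5.png',im)
cv2.imwrite('pics/c5.png',cv2.resize(im[80:260,180:380],(660,594),interpolation=2))
E
```

```text
t: 25.5
tcp_pos: [0.4252, 0.0406, 0.0678]
orientation: [0.107, 3.139, -0.0]
force: [0.5, -0.6, -0.6]
grip_width: 0.007
gripper_force: 0.0
```

View pics/c5.png

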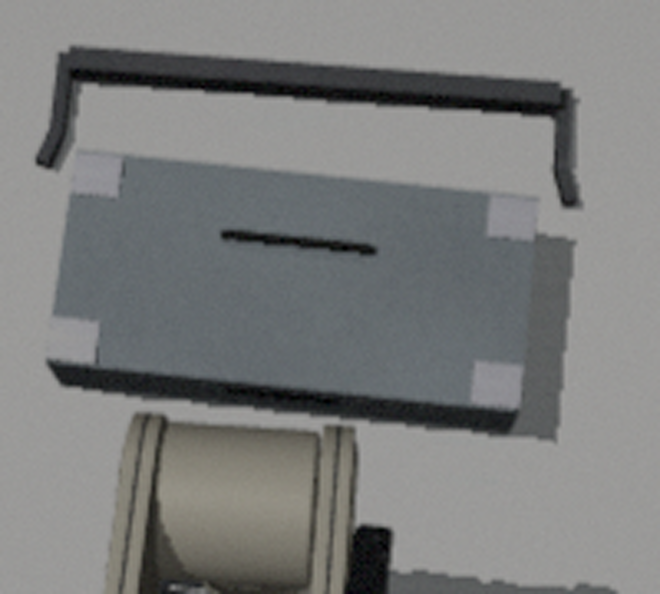

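c5 shows the drawer shut, the chest unmoved, stop ends near (70,65) and (560,100), and face foot near (80,81)–(555,113).

```bash
cat >> h.py <<'E'
def cp(u,v,z,ox=180,oy=80,s=3.3): return p2w('top',ox+(u+.5)/s-.5,oy+(v+.5)/s-.5,z)
E
python3 - <<'E'
from h import *
P=[cp(u,v,.085)[:2] for u,v in((76,150),(538,198),(48,360),(518,410))]
c=sum(P)/4;y=(P[0]-P[1])+(P[2]-P[3]);print('chest',c.round(4),'yaw',np.degrees(np.arctan2(-y[0],y[1])).round(2))
for n,a,b,z in(('outer top',(70,47),(567,84),.03),('inner top',(75,66),(560,103),.03),('face foot',(80,81),(555,113),0.)):
    A,B=cp(*a,z)[:2],cp(*b,z)[:2];d=A-B;print(n,A.round(4),B.round(4),np.linalg.norm(d).round(3),'yaw',np.degrees(np.arctan2(-d[0],d[1])).round(2),'mid',((A+B)/2).round(4))
for n,q in(('Lrail inner',(78,95)),('Rrail inner',(555,125)),('Lend',(60,130)),('Rend',(557,165))): print(n,cp(*q,.016).round(4))
E
```

```text
chest [0.6695 0.0283] yaw -3.9
outer top [0.8847 0.233 ] [ 0.8684 -0.1952] 0.429 yaw -2.19 mid [0.8766 0.0189]
inner top [0.8675 0.2275] [ 0.8508 -0.1895] 0.417 yaw -2.29 mid [0.8592 0.019 ]
face foot [0.8664 0.2274] [ 0.8537 -0.1887] 0.416 yaw -1.74 mid [0.8601 0.0194]
Lrail inner [0.8468 0.2254 0.016 ]
Rrail inner [ 0.8363 -0.187   0.016 ]
Lend [0.8142 0.2386 0.016 ]
Rend [ 0.8    -0.1893  0.016 ]
```

Bay origin ≈ (0.770, 0.0225), yaw ≈ −2.1°. The chest is about 100 mm short, 2 mm off centre and 1.8° askew. To track it without viewing pictures, I'll build a detector on the roof's corner patches.

```bash
cat >> h.py <<'E'
BO=np.array([.770,.0225]);BY=np.radians(-2.1)
def chest(im=None,show=True):
    "pose from the roof: blue-grey mask hull + slot-free rectangle"
    if im is None: im=get_image('top')
    f=im.astype(int)
    m=((f[...,0]-f[...,2]>8)&(f[...,0]>75)).astype(np.uint8)*255
    m[:60]=0;m[240:]=0;m[:,:170]=0;m[:,370:]=0
    m=cv2.morphologyEx(m,cv2.MORPH_OPEN,np.ones((3,3)))
    c=max(cv2.findContours(m,0,1)[0],key=cv2.contourArea)[:,0]
    w=np.array([p2w('top',*p,.085)[:2] for p in c],np.float32)
    (cx,cy),(a,b),ang=cv2.minAreaRect(w*1000)
    if a>b: a,b,ang=b,a,ang-90
    ang=(ang+90)%180-90
    d=np.array([cx,cy])/1000;e=d-BO;k=np.array([[np.cos(BY),np.sin(BY)],[-np.sin(BY),np.cos(BY)]])@e
    yw=np.radians(ang);x=np.array([np.cos(yw),np.sin(yw)]);y=np.array([-x[1],x[0]])
    print('chest',d.round(4),'yaw',round(ang,2),'size',round(a),round(b),'| bay frame mm',(k*1000).round(1),'rel deg',round(ang+2.1,2))
    for n,s in(('L',1),('R',-1)): print(' post',n,(d-.09*x+s*.176*y).round(4))
    return m
E
python3 - <<'E'
from h import *
im=cv2.imread('pics/top5.png')
for n,(u,v) in dict(roof=(260,170),patch=(210,133),patchFR=(330,196),bench=(260,120),benchR=(370,170),slot=(270,153)).items(): print(n,im[v-1:v+2,u-1:u+2].mean((0,1)).round())
m=chest(im);print(m.any(0).nonzero()[0][[0,-1]],m.any(1).nonzero()[0][[0,-1]])
chest(cv2.imread('pics/top0.png'))
E
```

```text
roof [111. 108. 101.]
patch [150. 145. 146.]
patchFR [148. 143. 144.]
bench [152. 153. 153.]
benchR [151. 153. 153.]
slot [33. 32. 31.]
chest [0.6688 0.0299] yaw -3.95 size 177 375 | bay frame mm [-101.4    3.7] rel deg -1.85
 post L [0.5912 0.2117]
 post R [ 0.5669 -0.1394]
[197 340] [129 202]
chest [0.6437 0.1169] yaw -17.19 size 127 221 | bay frame mm [-129.7   89.7] rel deg -15.09
 post L [0.6097 0.3116]
 post R [ 0.5057 -0.0247]
```

Run:
```python
from h import *
go([.54,-.138,.045],np.radians(87))
```

```text
t 25.6 tcp [0.425 0.041 0.068] yaxis deg 86.1 shift [-12.7 -17.    2.3] turn -0.9175981849420509 q6 -1.53 F [-0.1  0.5  0.1]
```

```bash
python3 -m creep '[[[0,-5,0,-2],[0,-10,1,-2],[-3,-15,2.2,-2],[-7,-17,2.2,-2],[-11,-17,2.2,-2],[-12.7,-17,2.2,-2],[-12.7,-17,2.2,-2],[-12.7,-17,2.2,-2]]]'
python3 -m creep '[[[-0.5,0,0,0],[-1,0,0,0],[-1.5,0,0,0],[-2,0,0,0],[-2.5,0,0,0],[-3,0,0,0],[-3.5,0,0,0],[-4,0,0,0],[-4,0,0,0]]]'
python3 - <<'E'
from h import *
chest();go([0,0,0])
E
```

```text
t: 26.35
tcp_pos: [0.5385, -0.1374, 0.0444]
orientation: [-0.052, -3.139, -0.001]
force: [0.0, -0.4, -0.0]
grip_width: 0.009
gripper_force: 0.0
t: 27.25
tcp_pos: [0.5768, -0.1407, 0.0455]
orientation: [-0.053, -3.136, 0.003]
force: [-12.3, -6.3, 5.8]
grip_width: 0.006
gripper_force: 6.5
chest [0.6765 0.06  ] yaw -0.39 size 177 319 | bay frame mm [-94.8  34. ] rel deg 1.71
 post L [0.5877 0.2366]
 post R [ 0.5853 -0.1154]
t 27.3 tcp [ 0.577 -0.141  0.045] yaxis deg 88.1 shift [58.1 12.1  4.8] turn None q6 -1.86 F [-13.2  -7.3   6.6]
```

```bash
python3 -m creep '[[[2.5,0,0,0],[2.5,5,0,0],[2.5,10,0,0],[2.5,15,0,0],[2.5,20,0,0],[2.5,25,0,0],[2.5,30,0,0],[2.5,35,0,0],[2.5,35,0,0],[2.5,35,0,0]]]'
python3 - <<'E'
from h import *
go([.56,.209,.045],np.radians(88));chest()
E
```

```text
t: 28.3
tcp_pos: [0.5656, 0.2132, 0.0457]
orientation: [0.048, 3.141, -0.0]
force: [0.1, -1.5, -0.8]
grip_width: 0.003
gripper_force: 0.0
t 28.3 tcp [0.566 0.213 0.046] yaxis deg 88.3 shift [ 0.5 -0.4  0.1] turn 0.2622735391946378 q6 -1.26 F [ 0.1 -1.5 -0.8]
chest [0.6773 0.026 ] yaw -1.42 size 177 366 | bay frame mm [-92.8   0.1] rel deg 0.68
 post L [0.5917 0.2042]
 post R [ 0.5829 -0.1477]
```

```bash
python3 -m creep '[[[-0.8,-0.4,0,0],[-1.4,-0.4,0,0],[-2,-0.4,0,0],[-2.6,-0.4,0,0],[-3.2,-0.4,0,0],[-3.8,-0.4,0,0],[-4.3,-0.4,0,0],[-4.8,-0.4,0,0],[-5.2,-0.4,0,0],[-5.2,-0.4,0,0]]]'
python3 -m creep '[[[2.5,0,0,0],[2.5,-5,0,0],[2.5,-10,0,0],[2.5,-15,0,0],[2.5,-20,0,0],[2.5,-25,0,0],[2.5,-30,0,0],[3.5,-35,0,0],[3.5,-35,0,0],[3.5,-35,0,0]]]'
python3 - <<'E'
from h import *
chest();go([.56,-.148,.045],np.radians(88))
E
```

```text
t: 29.35
tcp_pos: [0.6158, 0.2073, 0.0456]
orientation: [-0.054, -3.136, -0.005]
force: [-13.7, 10.3, 7.4]
grip_width: 0.003
gripper_force: 7.3
t: 30.35
tcp_pos: [0.5707, -0.1452, 0.0458]
orientation: [0.06, 3.141, 0.0]
force: [0.8, -0.2, -0.2]
grip_width: 0.003
gripper_force: 0.0
chest [0.6969 0.0544] yaw -6.55 size 178 315 | bay frame mm [-74.2  29.2] rel deg -4.45
 post L [0.6276 0.2396]
 post R [ 0.5875 -0.1101]
t 30.4 tcp [ 0.571 -0.144  0.046] yaxis deg 87.9 shift [ 1.1 -0.5  0.1] turn -0.07087177734658212 q6 -1.87 F [ 0.2  1.2 -0.4]
```

```bash
python3 - <<'E'
s=open('h.py').read()
s=s.replace("    d=np.array([cx,cy])/1000;e=d-BO","    yw=np.radians(ang);d=np.array([cx,cy])/1000\n    if b<371: d+=np.array([-np.sin(yw),np.cos(yw)])*(375-b)/2000*np.sign(get_obs()['tcp_pos'][1]-.03)\n    e=d-BO")
open('h.py','w').write(s)
E
python3 -m creep '[[[-0.6,0.3,0,0],[-1.2,0.3,0,0],[-1.8,0.3,0,0],[-2.4,0.3,0,0],[-3,0.3,0,0],[-3.6,0.3,0,0],[-4.2,0.3,0,0],[-4.7,0.3,0,0],[-5.1,0.3,0,0],[-5.1,0.3,0,0]]]'
python3 -m creep '[[[2.5,0,0,0],[2.5,5,0,0],[2.5,10,0,0],[2.5,15,0,0],[2.5,20,0,0],[2.5,25,0,0],[2.5,30,0,0],[2.0,35,0,0],[2,35,0,0],[2,35,0,0]]]'
python3 - <<'E'
from h import *
chest();go([.60,.205,.045],np.radians(88))
E
```

```text
t: 31.4
tcp_pos: [0.6201, -0.1414, 0.0449]
orientation: [-0.05, -3.135, 0.003]
force: [-12.9, -7.4, 4.3]
grip_width: 0.003
gripper_force: 6.5
t: 32.4
tcp_pos: [0.613, 0.2121, 0.0453]
orientation: [-0.045, -3.141, 0.0]
force: [-1.5, 1.0, 0.0]
grip_width: 0.005
gripper_force: 0.9
chest [0.715 0.033] yaw 0.51 size 177 347 | bay frame mm [-55.4   8.5] rel deg 2.61
 post L [0.6234 0.2082]
 post R [ 0.6265 -0.1438]
t 32.5 tcp [0.613 0.211 0.045] yaxis deg 88.2 shift [ 1.3 -0.6  0. ] turn 0.24813897707696242 q6 -1.29 F [-1.3  0.6  0.4]
```

```bash
python3 -m creep '[[[0.3,-0.5,0,0],[-0.4,-0.5,0,0],[-1,-0.5,0,0],[-1.6,-0.5,0,0],[-2.2,-0.5,0,0],[-2.7,-0.5,0,0],[-3.2,-0.5,0,0],[-3.7,-0.5,0,0],[-3.7,-0.5,0,0]]]'
python3 -m creep '[[[2.5,0,0,0],[2.5,-5,0,0],[2.5,-10,0,0],[2.5,-15,0,0],[2.5,-20,0,0],[2.5,-25,0,0],[2.5,-30,0,0],[2.5,-35,0,0],[2.5,-35,0,0],[2.5,-35,0,0]]]'
python3 - <<'E'
from h import *
chest();go([.60,-.145,.045],np.radians(88))
E
```

```text
t: 33.35
tcp_pos: [0.6483, 0.2036, 0.0451]
orientation: [-0.054, -3.136, -0.004]
force: [-10.8, 8.8, 3.8]
grip_width: 0.003
gripper_force: 6.1
t: 34.35
tcp_pos: [0.6133, -0.1489, 0.0458]
orientation: [0.06, 3.141, -0.0]
force: [-0.3, 0.2, -0.1]
grip_width: 0.004
gripper_force: 0.0
chest [0.7317 0.0261] yaw -5.23 size 178 307 | bay frame mm [-38.4   2.2] rel deg -3.13
 post L [0.6581 0.2095]
 post R [ 0.626 -0.141]
t 34.4 tcp [ 0.613 -0.147  0.046] yaxis deg 87.9 shift [1.4 0.2 0.1] turn -0.07227332798045438 q6 -1.85 F [0.  0.4 0.9]
```

```bash
python3 -m creep '[[[-0.4,0.2,0,0],[-1,0.2,0,0],[-1.6,0.2,0,0],[-2.2,0.2,0,0],[-2.8,0.2,0,0],[-3.4,0.2,0,0],[-3.8,0.2,0,0],[-4.2,0.2,0,0],[-4.2,0.2,0,0]]]'
python3 -m creep '[[[2.5,0,0,0],[2.5,5,0,0],[2.5,10,0,0],[2.5,15,0,0],[2.5,20,0,0],[2.5,25,0,0],[2.5,30,0,0],[2.3,35,0,0],[2.3,35,0,0],[2.3,35,0,0]]]'
python3 - <<'E'
from h import *
chest();go([.64,.205,.045],np.radians(88))
E
```

```text
t: 35.3
tcp_pos: [0.6536, -0.1458, 0.0451]
orientation: [-0.05, -3.135, 0.004]
force: [-13.5, -8.8, 6.7]
grip_width: 0.005
gripper_force: 6.7
t: 36.3
tcp_pos: [0.6437, 0.2084, 0.0454]
orientation: [-0.044, -3.141, 0.0]
force: [0.3, -0.3, -0.2]
grip_width: 0.003
gripper_force: 0.0
chest [0.7491 0.0337] yaw 1.1 size 178 344 | bay frame mm [-21.3  10.4] rel deg 3.2
 post L [0.6557 0.2079]
 post R [ 0.6625 -0.144 ]
t 36.4 tcp [0.644 0.207 0.045] yaxis deg 88.3 shift [ 0.4 -0.2  0. ] turn 0.25925098518149525 q6 -1.31 F [-0.6 -0.4 -0.2]
```

```bash
python3 -m creep '[[[-0.4,-0.2,0,0],[-0.9,-0.2,0,0],[-1.4,-0.2,0,0],[-1.9,-0.2,0,0],[-2.3,-0.2,0,0],[-2.7,-0.2,0,0],[-3.1,-0.2,0,0],[-3.1,-0.2,0,0]]]'
python3 -m creep '[[[2.5,0,0,0],[2.5,-5,0,0],[2.5,-10,0,0],[2.5,-15,0,0],[2.5,-20,0,0],[2.5,-25,0,0],[2.5,-30,0,0],[2.5,-35,0,0],[2.5,-35,0,0],[2.5,-35,0,0]]]'
python3 - <<'E'
from h import *
chest();go([.64,-.147,.045],np.radians(88))
E
```

```text
t: 37.15
tcp_pos: [0.6728, 0.2031, 0.045]
orientation: [-0.053, -3.135, -0.004]
force: [-12.8, 10.0, 4.4]
grip_width: 0.004
gripper_force: 6.6
t: 38.15
tcp_pos: [0.6381, -0.1496, 0.0456]
orientation: [-0.06, -3.141, -0.0]
force: [-0.6, 0.9, -0.6]
grip_width: 0.008
gripper_force: 0.0
chest [0.7609 0.028 ] yaw -3.84 size 178 321 | bay frame mm [-9.3  5.2] rel deg -1.74
 post L [0.6829 0.2097]
 post R [ 0.6593 -0.1416]
t 38.2 tcp [ 0.638 -0.148  0.046] yaxis deg 87.9 shift [-0.2  0.1  0.1] turn -0.06246746363690647 q6 -1.84 F [-0.5  0.5  1.2]
```

```bash
python3 -m creep '[[[-0.7,0.2,0,0],[-1.2,0.2,0,0],[-1.6,0.2,0,0],[-2,0.2,0,0],[-2.4,0.2,0,0],[-2.7,0.2,0,0],[-2.8,0.2,0,0],[-2.8,0.2,0,0]]]'
python3 -m creep '[[[2.5,0,0,0],[2.5,5,0,0],[2.5,10,0,0],[2.5,15,0,0],[2.5,20,0,0],[2.5,25,0,0],[2.5,30,0,0],[1.5,35,0,0],[1.5,35,0,0],[1.5,35,0,0]]]'
python3 - <<'E'
from h import *
chest();go([.66,.205,.045],np.radians(88))
E
```

```text
t: 39.0
tcp_pos: [0.6636, -0.1463, 0.0457]
orientation: [-0.05, -3.133, 0.003]
force: [-22.1, -5.9, 13.9]
grip_width: 0.002
gripper_force: 11.2
t: 40.0
tcp_pos: [0.6633, 0.2074, 0.0454]
orientation: [0.045, 3.141, -0.0]
force: [0.6, -0.1, 0.5]
grip_width: 0.005
gripper_force: 0.0
chest [0.7657 0.0317] yaw -1.38 size 177 347 | bay frame mm [-4.7  9.1] rel deg 0.72
 post L [0.6799 0.2099]
 post R [ 0.6714 -0.142 ]
t 40.0 tcp [0.663 0.206 0.045] yaxis deg 88.2 shift [ 0.3 -0.1  0. ] turn 0.2366850753346057 q6 -1.31 F [ 0.1 -0.3 -0.6]
```

```bash
python3 -m creep '[[[-0.5,-0.2,0,0],[-0.9,-0.2,0,0],[-1.2,-0.2,0,0],[-1.5,-0.2,0,0],[-1.5,-0.2,0,0]]]'
python3 -m creep '[[[-0.2,0,0,0],[-0.4,0,0,0],[-0.4,0,0,0],[-0.4,0,0,0]]]'
python3 - <<'E'
from h import *
chest()
E
```

```text
t: 40.55
tcp_pos: [0.6762, 0.2019, 0.0456]
orientation: [-0.054, -3.135, -0.002]
force: [-14.8, 4.9, 8.0]
grip_width: 0.004
gripper_force: 7.3
t: 40.95
tcp_pos: [0.6761, 0.2018, 0.0456]
orientation: [-0.053, -3.127, 0.0]
force: [-37.4, 2.2, 23.6]
grip_width: 0.002
gripper_force: 18.5
chest [0.7679 0.0252] yaw -2.73 size 176 344 | bay frame mm [-2.1  2.6] rel deg -0.63
 post L [0.6864 0.2053]
 post R [ 0.6697 -0.1463]
```

The left corner is firmly against the stop. Now I'll seat the right corner the same way, then withdraw.

```bash
python3 -m creep '[[[3,0,0,0],[3,-5,0,0],[3,-10,0,0],[3,-15,0,0],[3,-20,0,0],[3,-25,0,0],[3,-30,0,0],[3,-35,0,0],[3,-35,0,0],[3,-35,0,0]]]'
python3 -m creep '[[[-0.6,0.2,0,0],[-1,0.2,0,0],[-1.3,0.2,0,0],[-1.6,0.2,0,0],[-1.9,0.2,0,0],[-1.9,0.2,0,0]]]'
```

```text
t: 42.0
tcp_pos: [0.6405, -0.1497, 0.0458]
orientation: [0.06, 3.141, 0.0]
force: [0.4, -0.0, 0.5]
grip_width: 0.004
gripper_force: 0.0
t: 42.6
tcp_pos: [0.6604, -0.1451, 0.0456]
orientation: [0.051, 3.141, -0.0]
force: [0.2, 0.0, 0.0]
grip_width: 0.007
gripper_force: 0.0
```

```bash
python3 -m creep '[[[-0.2,0,0,0],[-0.4,0,0,0],[-0.6,0,0,0],[-0.6,0,0,0]]]'
python3 -m creep '[[[-0.15,0,0,0],[-0.3,0,0,0],[-0.3,0,0,0]]]'
```

```text
t: 43.0
tcp_pos: [0.6636, -0.1458, 0.0456]
orientation: [-0.053, -3.136, -0.001]
force: [-12.7, 0.6, 9.3]
grip_width: 0.009
gripper_force: 6.7
t: 43.3
tcp_pos: [0.6637, -0.1459, 0.0455]
orientation: [-0.053, -3.13, -0.001]
force: [-29.6, 2.2, 20.5]
grip_width: 0.007
gripper_force: 14.9
```

Both corners are seated. I'll withdraw to the side and take a final check picture.

```bash
python3 -m creep '[[[4,0,0,0],[8,0,0,0],[13,0,0,0],[18,0,-2,0],[20,0,-6,0],[22,0,-10,0],[22,0,-14,0],[22,0,-15,0],[22,0,-15,0],[22,0,-15,0]]]'
python3 - <<'E'
from h import *
im=get_image('top');chest(im);print(tool()[2]['force'])
a=cv2.resize(im[70:270,170:410],(720,600),interpolation=2);cv2.imwrite('pics/f.png',a)
E
```

```text
t: 44.3
tcp_pos: [0.4487, -0.1383, 0.1944]
orientation: [-0.052, -3.14, -0.001]
force: [-0.4, 0.3, -1.0]
grip_width: 0.007
gripper_force: 0.0
chest [0.7382 0.0271] yaw 2.35 size 110 248 | bay frame mm [-31.9   3.4] rel deg 4.45
 post L [0.6411 0.1993]
 post R [ 0.6555 -0.1524]
[-0.0244384   0.3012935  -0.39720596]
```

View pics/f.png

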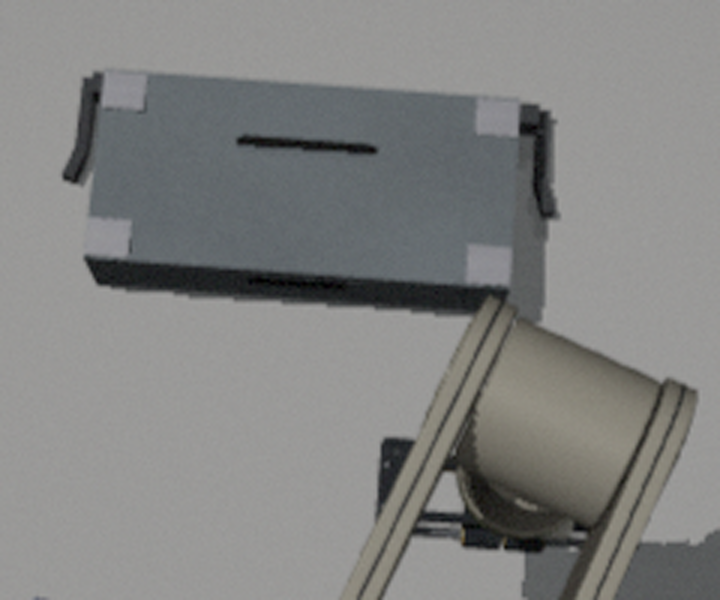

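The chest sits between the rails with its roof over the stop, roof corners at (105,70), (520,99), (85,257) and (510,288), and the drawer flush. The automatic mask was cut by the arm, so I'll compute from these corners.

Run:
```python
from h import *
P=[cp(u,v,.085,170,70,3)[:2] for u,v in((105,70),(520,99),(85,257),(511,288))]
c=sum(P)/4;y=(P[0]-P[1])+(P[2]-P[3]);yw=np.arctan2(-y[0],y[1])
print('chest',c.round(4),np.degrees(yw).round(2),'rel',(c-BO).round(4))
```

```text
chest [0.7682 0.0263] -1.96 rel [-0.0018  0.0038]
```

It's within 2 mm of the stop, 4 mm of centre and 0.2° of square, so I'm handing it in.

```bash
python3 -c "
from station import *
print(close_job())"
```

```text
the job is handed in; nothing more can be done
None
```

I put all three optics found (two black tubes, one brass cell) in the drawer, shut it, and walked the chest home: by camera about 2 mm from the stop, 4 mm off centre and 0.2° from square; the job is handed in and returned no verdict.

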